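# Seal a medication card in the blue card press

## Task

Seal the medication card lying in the blue press: push the blue hinged plate down on its black pad, against the spring, until the plate lies level, keep it level for two seconds, then let it come all the way up again. Do not press the plate of the grey press next to it, and do not knock over the orange pill vial.

Things in the scene. Friction and masses are not known exactly. Their poses are not given: they have to be found in the camera images.
- blue_pad (a point): Centre of the top of the black rubber pad, 44 mm across, on the blue plate: push here. It is 125 mm from the hinge axis, 50 mm from the plate's front edge. Its axes tilt with the plate: x along the plate to the hinge, y along the hinge, z out of the plate's top. Plate up: point about 120 mm above the counter; plate level: 56 mm above it and 22 mm farther from the hinge horizontally.
- blue_plate (a joint): Tilt of the blue plate (165 x 102 x 8 mm): 0.55 rad up, at rest; 0 level, at its stop. Its spring lifts it: at the pad 4 N when up, 12 N when level. Hinged at the far end of a fixed white base, 220 x 130 x 34 mm, its raised edge towards the robot, turned up to 17 degrees either way. A card with orange blisters and a green edge sticks out at the front.
- grey_plate (a joint): Tilt of the plate of the second press, same build and values but with a grey plate and no card. To be left alone; it stands beside the blue one, on either side.
- vial: Orange pill vial with a white cap, 40 mm across, 75 mm high, 60 g, standing loose on the counter to the left of the two presses as the robot sees them; origin at the centre of its underside, z up. To be left standing.

How it is judged (in metres and radians):
On the way:
1. the blue plate is pushed down level, within 10 degrees, and kept there for 1.5 s (value of joint blue_plate below 0.17 rad), for 1.5 s.
At the end, for the whole second after the job is handed in: After having been level (within 10 degrees) for 1.5 s, the blue plate is up again (joint above 0.45 rad), the grey plate is up (above 0.45 rad) and the vial stands upright (within 11 degrees) (value of joint each of blue_plate, grey_plate above 0.45 rad and angle between vial's own z axis and vertical below 0.2 rad); the robot touches nothing.
It fails at once if the grey plate is pressed down (below 0.35 rad) (value of joint grey_plate below 0.35 rad).
It fails at once if the vial is knocked over (tilted past 0.6 rad) (angle between vial's own z axis and vertical above 0.6 rad).
It also fails if it takes over 34 s, if anything falls off the work surface, if the arm or the gripper's body presses on something with over 40 N, if the wrist force passes 120 N, or if a joint passes its speed limit or range.

## Robot

A 6-joint arm with a two-finger parallel gripper is mounted at the origin on the work surface. World frame = base frame: x ahead of the robot, y to its left, z up, the work surface at z = 0. Lengths are in mm, angles in rad, forces in N, time in s.
With the tool pointing down it reaches from about 275 to 1000 mm from the base axis. Payload 8.4 kg.
Tool frame: the origin (TCP) lies at the very end of the fingers, on their centre line; the grasp point (between the pads) lies 19 mm behind it; z points along the fingers, x is the direction in which the jaws open and shut, and the axes are right-handed (so a half turn about z gives the same grasp; the last joint's range is limited). The gripper opens to 85 mm and grips with 20 to 120 N. Pads are 22 mm wide; open, the fingers measure 114 mm over their backs; the gripper's body (76 mm by 85 mm) begins 54 mm behind the grasp point. The pads swing forward as they close: fully open they stand 13 mm farther back than shut.
Start: joints at [-1.2, 0.353, 1.633, -0, 1.155, -0.002], TCP at [227.639, -582.072, 231.281] pointing down, gripper open.
Joint ranges: [-2.63, 2.63], [-0.92, 2.1], [0.06, 2.66], [-1.3, 4.44], [0, 2.69], [-3.02, 3.02]. Speed limits (rad/s): [2.22, 2.22, 2.79, 3.14, 3.14, 3.14].

## Interface

Orientations are given as [roll, pitch, yaw] about the fixed x, y, z axes, in that order (R = Rz(yaw) Ry(pitch) Rx(roll)).
In Python, from rig import r gives the robot as it stands.
- The arm moves only by the tool arm_command, never from a script. Its argument "targets" is a list of rows, each a list of 6 numbers: the shift along the tool's x, y, z in m, then the turn, a rotation vector about the tool's x, y, z in rad. A call has 1 to 20 rows; each row shifts and turns the commanded pose from where the row before left it, along the tool's axes as they then stand; what a row does not reach is not made up. A row lasts 1/12 s, in which the tool goes at most 41.7 mm and 7.16 degrees, less where a joint would pass 70% of its speed; a pose out of reach is approached as far as the arm can. A call is refused whole if a number of a shift passes 0.0417 or a number of a turn 0.125, either way. A call with a gripper value outside its range is refused whole. "fingers" is the finger opening in m, from 0 to 0.0854, set as the call begins (left out, the last holds). The fingers move at their own pace and stop on an object; "squeeze" is the grip in N (left out, the last holds). Time passes only in rows, so rows that do not move let the fingers close. It gives the time, the measured TCP pose, the force and the opening at its end, in the units of the state.
- r.sense(): the state, without advancing time (a new reading comes with each control period).
- r.grab_frame(name): name is "scene" or "top" or "wrist"; returns a dict with "image" (400x640x3 uint8, blue, green, red), "fx", "fy", "cx", "cy" (pixels), "xyz" and "orientation" of the camera in the world. Camera axes: x right, y down, z forward; pixel columns grow to the right and rows downward; lengths in mm; the calibration is good to about 2 mm. A picture is of the moment at which its call begins. There is no depth.
- r.sign_off(): hands the job in, once; it reports no verdict.
The state is a dict: "clock": time; "qpos": joint angles; "qvel": joint speeds; "joint_efforts": joint torques, N m; "eef_pos": TCP position; "tcp_rot": TCP orientation; "contact_force": force on the tool from outside, world axes, zero at the start; "wrist_torque": the same for the moment, N m; "opening": opening from 0.0 (shut) to 1.0 (fully open).
Only numpy, scipy, OpenCV 4.12 (cv2) and the standard library are available. Lean on these libraries where they do the work, as an engineer would, in place of code of your own. Each camera call takes 0.05 s, during which the arm holds its last target.

## Working session

There is one attempt and no reset: what is moved stays moved. The work goes in short steps, Python scripts to look and compute and a tool call to move; the robot and the scene stay as the last step left them, time stands still between calls to the robot, and variables do not carry over. Pictures are saved under pics/ and viewed, and the job is handed in when it is done.

Besides the shell and the picture viewer there is one more tool, called after "Call:" as name(argument=value, ...), one argument or row to a line, values as JSON. arm_command: Moves the arm, as the interface text tells. Its arguments: {"type":"object","properties":{"targets":{"type":"array"},"fingers":{"type":"number"},"squeeze":{"type":"number"}},"required":["targets"]}

```bash
mkdir -p pics; python3 - <<'E'
from rig import r
import cv2
s=r.sense(); print(s)
for n in("scene","top"):
    f=r.grab_frame(n); cv2.imwrite(f"pics/{n}0.png",f["image"]); print(n,{k:v for k,v in f.items() if k!="image"})
E
```

```text
{'clock': 0.0, 'qpos': array([-1.20042453e+00,  3.53613970e-01,  1.63416169e+00, -2.40809975e-06,
        1.15522166e+00, -2.38892493e-03]), 'qvel': array([-0.00129269, -0.00019358,  0.00042186, -0.00116722,  0.00150966,
       -0.0005152 ]), 'joint_efforts': array([-4.27034916e-03, -6.05272937e+01, -3.42065978e+01, -2.47791841e-04,
        9.49615322e-03, -2.98455336e-05]), 'eef_pos': array([ 227.44299886, -581.61205441,  230.57125039]), 'tcp_rot': array([-3.14159150e+00,  1.40466980e-03, -1.19803463e+00]), 'contact_force': array([-0.88218933, -0.0407599 , -0.71121086]), 'wrist_torque': array([-0.04181866,  0.01945222,  0.00305706]), 'opening': 0.9993349749256359}
scene {'fx': 389.754807482575, 'fy': 389.754807482575, 'cx': 326.50875763080853, 'cy': 195.9539928713442, 'xyz': array([979.24643736, 566.83657787, 930.2994994 ]), 'orientation': array([-2.51722118, -0.00849652,  2.49935646])}
top {'fx': 396.8225892005261, 'fy': 396.8225892005261, 'cx': 318.4042887266698, 'cy': 196.54691205683991, 'xyz': array([ 414.21958938,   64.25924841, 1070.29456783]), 'orientation': array([-2.95477232,  0.00664905, -1.59136811])}
```

View pics/scene0.png

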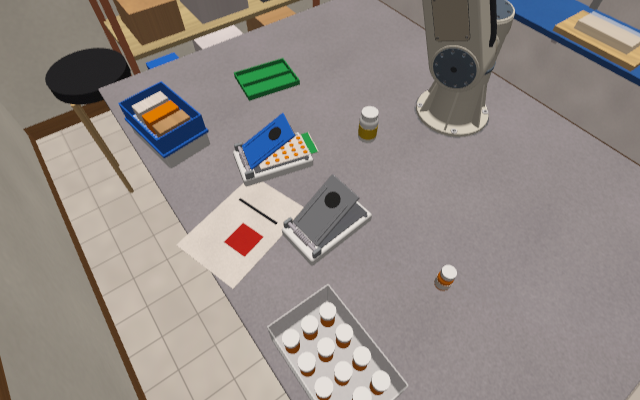

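View pics/top0.png

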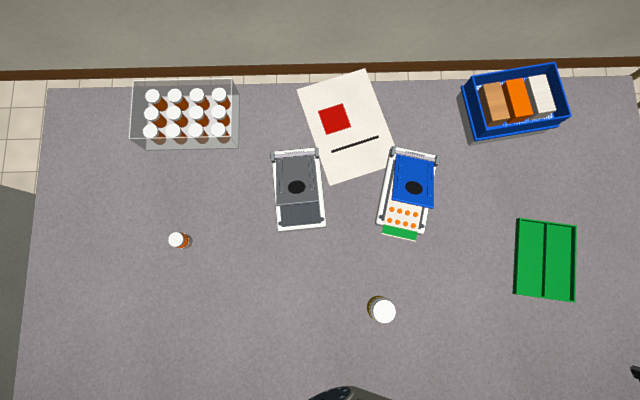

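The scene view shows the blue plate with its pad near (275,133), the grey pad near (333,200), and the vial near (447,276). In the top view these are at (414,187), (297,187) and (179,240). A loose jar stands nearer the robot, at (382,310) in the top view.

```bash
cat > h.py <<'E'
import numpy as np,cv2
from scipy.spatial.transform import Rotation as R
def ray(f,uv):
    d=np.array([(uv[0]-f["cx"])/f["fx"],(uv[1]-f["cy"])/f["fy"],1.]); d=R.from_euler("xyz",f["orientation"]).as_matrix()@d
    return np.array(f["xyz"]),d/np.linalg.norm(d)
def plane(f,uv,z):
    o,d=ray(f,uv); return o+d*(z-o[2])/d[2]
def tri(rs):
    A=np.zeros((3,3));b=np.zeros(3)
    for o,d in rs:
        P=np.eye(3)-np.outer(d,d);A+=P;b+=P@o
    x=np.linalg.solve(A,b); return x,[np.linalg.norm((np.eye(3)-np.outer(d,d))@(x-o)) for o,d in rs]
def blob(mask,near):
    n,l,st,c=cv2.connectedComponentsWithStats(mask.astype(np.uint8)); 
    best=[i for i in range(1,n) if st[i,4]>40]
    i=min(best,key=lambda i:np.hypot(*(c[i]-near))); return c[i],st[i],l==i
E
python3 - <<'E'
from rig import r
from h import *
F={n:r.grab_frame(n) for n in("scene","top")}
near={"scene":dict(pad=(275,133),gpad=(333,200),blue=(268,145)),"top":dict(pad=(414,187),gpad=(297,187),blue=(414,180))}
for w in("pad","gpad"):
    rs=[]
    for n,f in F.items():
        c,st,_=blob(f["image"].max(2)<45,near[n][w]); print(w,n,c,st); rs.append(ray(f,c)); print(plane(f,c,120))
    print(tri(rs))
for n,f in F.items():
    hsv=cv2.cvtColor(f["image"],cv2.COLOR_BGR2HSV)
    m=(abs(hsv[...,0].astype(int)-110)<12)&(hsv[...,1]>150)&(hsv[...,2]>60)
    c,st,mm=blob(m,near[n]["blue"]); 
    print(n,c,st,cv2.boxPoints(cv2.minAreaRect(np.argwhere(mm)[:,::-1].astype(np.float32))).round(1).tolist())
    x,y=np.array(near[n]["blue"]); im=f["image"][y-60:y+70,x-70:x+70]; cv2.imwrite(f"pics/crop_{n}.png",cv2.resize(im,None,fx=5,fy=4.5,interpolation=cv2.INTER_CUBIC))
f=F["top"]
print("jar top",plane(f,(382,310),100),"vial",plane(f,(179,240),75))
E
```

```text
pad scene [274.28301887 133.28301887] [269 128  12  12 106]
[ 611.69110255 -165.35193602  120.        ]
pad top [413.36111111 187.32638889] [406 182  16  12 144]
[ 611.8081109 -165.6145474  120.       ]
(array([ 611.72826981, -165.53576725,  119.93068565]), [np.float64(0.12789536561059786), np.float64(0.12789536561041884)])
gpad scene [332.1        199.56111111] [325 192  15  16 180]
[619.33368924 120.94639663 120.        ]
gpad top [296.19018405 186.65030675] [288 181  17  12 163]
[619.80011925 120.78002069 120.        ]
(array([619.59006757, 120.92219676, 120.26815538]), [np.float64(0.21816222627430615), np.float64(0.2181622262744693)])
scene [266.85411573 141.4808476 ] [ 242  114   53   55 1227] [[236.1999969482422, 149.10000610351562], [282.3999938964844, 112.9000015258789], [297.79998779296875, 132.60000610351562], [251.6999969482422, 168.8000030517578]]
top [413.42654028 180.6007109 ] [ 392  154   42   55 1688] [[391.20001220703125, 204.89999389648438], [395.20001220703125, 153.89999389648438], [436.79998779296875, 157.10000610351562], [432.8999938964844, 208.10000610351562]]
jar top [322.19366315 -77.41968537 100.        ] vial [499.25317178 418.65613391  75.        ]
```

```bash
ls pics
```

```text
crop_scene.png
crop_top.png
scene0.png
top0.png
```

View pics/crop_top.png

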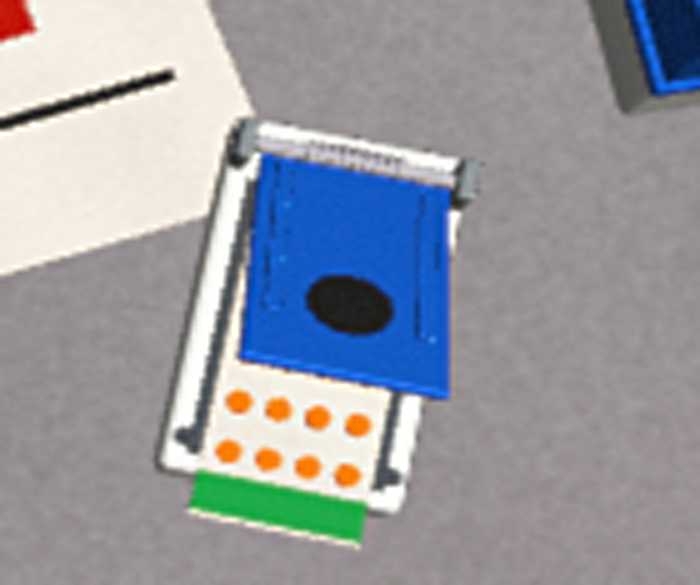

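The crop shows the plate's front edge running from (241,357) to (448,397). The base's front edge runs from (165,468) to (402,512). Both are crop pixels.

```bash
python3 - <<'E'
from rig import r
from h import *
f=r.grab_frame("top"); s=r.sense()
def ang(a,b,z):
    p,q=[plane(f,(344+u/5,120+v/4.5),z) for u,v in(a,b)]; d=q-p; print(p,q); return np.arctan2(-d[0],d[1])-np.pi if 0 else np.arctan2(d[0],-d[1])
A=[ang((241,357),(448,397),142),ang((165,468),(402,512),34),ang((236,125),(475,168),50)]
print(np.degrees(A)) # positive: edge recedes... x change going right
a=np.median(A)
e=np.array([np.sin(a),-np.cos(a),0]) # along hinge to right
h=np.array([np.cos(a),np.sin(a),0]); 
print("hinge dir",h)
pad=np.array([611.7,-165.5,120]); 
R0=R.from_euler("xyz",s["tcp_rot"]).as_matrix()
print("level", pad-22*h-[0,0,64])
for w,p in(("above",pad+[0,0,45]),):
    print(w,R0.T@(p-s["eef_pos"]))
# arc in tool axes from pad up: hinge at
th=np.array([.55,.45,.35,.25,.15,.05,0]); 
# pad = hinge -125cos h +... with offset n
off=np.linalg.lstsq(np.array([[1.]]),np.array([0.]),rcond=None)
c0=125*np.cos(.55); 
for n in (10,14): print(n,125-125*np.cos(.55)+n*np.sin(.55),125*np.sin(.55)+n*(np.cos(.55)-1))
print("h in tool",R0.T@h, s["clock"])
n=10
X=-(125*np.cos(th)+n*np.sin(th)*-1); Z=125*np.sin(th)+n*np.cos(th)
P=np.array([(x-X[0])*h+[0,0,z-Z[0]] for x,z in zip(X,Z)]); print(np.c_[th,(P@R0)].round(1))
E
```

```text
[ 579.22622321 -108.24248305  142.        ] [ 555.77064979 -204.75206072  142.        ]
[533.647017   -84.91492074  34.        ] [ 505.4254005  -207.10389839   34.        ]
[ 735.70051374 -130.38618579   50.        ] [ 706.35082858 -255.94377415   50.        ]
[-13.66024806 -13.00537247 -13.15691993]
hinge dir [ 0.97375032 -0.22761878  0.        ]
level [ 590.27749291 -160.49238679   56.        ]
above [-247.82662366 -509.40479827   66.10360525]
10 23.661307031868382 63.861148836927455
14 25.75205594759102 63.271246925165485
h in tool [ 5.66615772e-01 -8.23982059e-01 -3.66225220e-04] 0.25
[[  0.6   0.    0.    0. ]
 [  0.4  -3.9   5.7  10.5]
 [  0.4  -7.2  10.4  21.6]
 [  0.2  -9.8  14.3  33.3]
 [  0.2 -11.7  17.1  45.3]
 [  0.  -13.   19.   57.6]
 [  0.  -13.4  19.5  63.9]]
```

Call:
arm_command(
  targets=[
    [0,0,0,0,0,0],
  ],
  fingers=0,
)

```text
clock: 0.33
eef_pos: [227.6, -582.0, 231.1]
tcp_rot: [3.142, 0.0, -1.198]
contact_force: [0.2, 0.3, 0.1]
opening: 0.882
```

Call:
arm_command(
  targets=[
    [-0.0155,-0.032,0.004,0,0,0],
    [-0.0155,-0.032,0.004,0,0,0],
    [-0.0155,-0.032,0.004,0,0,0],
    [-0.0155,-0.032,0.004,0,0,0],
    [-0.0155,-0.032,0.004,0,0,0],
    [-0.0155,-0.032,0.004,0,0,0],
    [-0.0155,-0.032,0.004,0,0,0],
    [-0.0155,-0.032,0.004,0,0,0],
    [-0.0155,-0.032,0.004,0,0,0],
    [-0.0155,-0.032,0.004,0,0,0],
    [-0.0155,-0.032,0.004,0,0,0],
    [-0.0155,-0.032,0.004,0,0,0],
    [-0.0155,-0.032,0.004,0,0,0],
    [-0.0155,-0.032,0.004,0,0,0],
    [-0.0155,-0.032,0.004,0,0,0],
    [-0.0155,-0.032,0.004,0,0,0],
    [0,0,0,0,0,0],
    [0,0,0,0,0,0],
  ],
  fingers=0,
)

```text
clock: 1.83
eef_pos: [614.9, -163.1, 166.7]
tcp_rot: [3.141, 0.0, -1.195]
contact_force: [-1.3, -0.8, -0.3]
opening: -0.003
```

```bash
python3 - <<'E'
from rig import r
from h import *
s=r.sense();R0=R.from_euler("xyz",s["tcp_rot"]).as_matrix()
print(s["clock"],s["eef_pos"],s["contact_force"],s["opening"],R0.T@(np.array([611.7,-165.5,120])-s["eef_pos"]))
for n in("scene","wrist"): cv2.imwrite(f"pics/{n}1.png",r.grab_frame(n)["image"])
E
```

```text
1.8333 [ 614.86133314 -163.09614492  166.74167819] [-1.28093008 -0.83120286 -0.26804578] -0.00270906829828683 [ 1.0913861   3.79781402 46.74336864]
```

View pics/scene1.png

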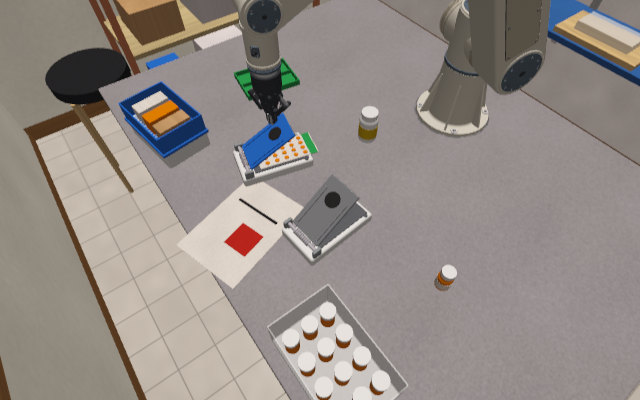

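View pics/wrist1.png

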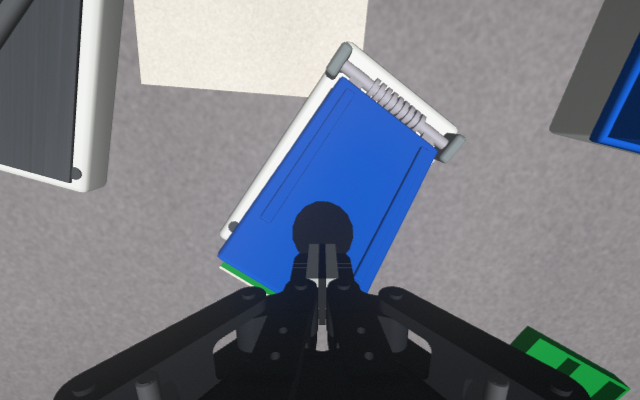

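The wrist view shows the shut fingertips just above the pad at (322,235), and the scene view agrees with it. I'm descending, then following the pad's arc.

Call:
arm_command(
  targets=[
    [0.0005,0.002,0.01,0,0,0],
    [0.0005,0.002,0.01,0,0,0],
    [0,0,0.01,0,0,0],
    [0,0,0.01,0,0,0],
    [0,0,0.006,0,0,0],
    [-0.002,0.003,0.005,0,0,0],
    [-0.002,0.003,0.005,0,0,0],
    [-0.0015,0.002,0.005,0,0,0],
    [-0.0015,0.002,0.005,0,0,0],
    [0,0,0,0,0,0],
  ],
)

```text
clock: 2.77
eef_pos: [599.6, -164.5, 101.1]
tcp_rot: [-3.14, -0.002, -1.198]
contact_force: [4.4, -2.7, 4.7]
opening: -0.001
```

```bash
python3 - <<'E'
from rig import r
from h import *
s=r.sense();R0=R.from_euler("xyz",s["tcp_rot"]).as_matrix()
print(s["clock"],s["eef_pos"],s["contact_force"],R0.T@(np.array([590.3,-160.5,56])-s["eef_pos"]))
cv2.imwrite("pics/wrist2.png",r.grab_frame("wrist")["image"])
E
```

```text
2.7667 [ 599.56940775 -164.45499961  101.06009709] [ 4.44723614 -2.65476673  4.73419085] [-7.12916018  7.27025326 45.03659383]
```

View pics/wrist2.png

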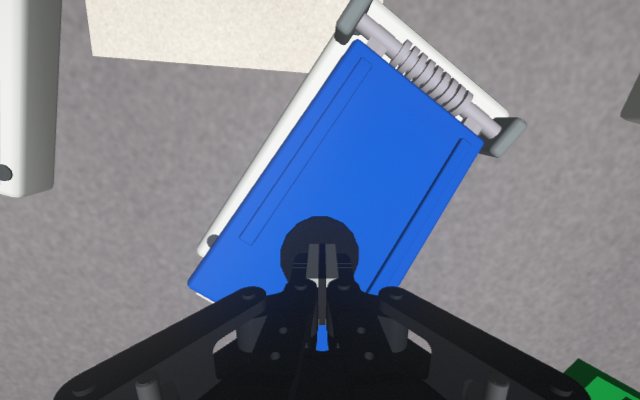

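The fingers are on the pad and the plate is tilting. The force is about 7 N, which fits the spring. Continuing.

Call:
arm_command(
  targets=[
    [-0.001,0.001,0.005,0,0,0],
    [-0.001,0.001,0.005,0,0,0],
    [-0.001,0.001,0.005,0,0,0],
    [-0.001,0.001,0.005,0,0,0],
    [-0.001,0.001,0.005,0,0,0],
    [-0.001,0.001,0.005,0,0,0],
    [-0.001,0.001,0.005,0,0,0],
    [0,0,0.004,0,0,0],
    [0,0,0.004,0,0,0],
    [0,0,0,0,0,0],
    [0,0,0,0,0,0],
  ],
)

```text
clock: 3.73
eef_pos: [590.0, -161.0, 59.0]
tcp_rot: [3.142, -0.001, -1.198]
contact_force: [-0.8, -5.0, 11.1]
opening: -0.001
```

```bash
python3 - <<'E'
from rig import r
from h import *
s=r.sense();print(s["clock"],s["eef_pos"],s["contact_force"])
cv2.imwrite("pics/scene3.png",cv2.resize(r.grab_frame("scene")["image"][80:210,190:350],None,fx=4,fy=4))
E
```

```text
3.7333 [ 589.97785766 -160.96907594   58.97312635] [-0.84054013 -4.96927615 11.08763933]
```

View pics/scene3.png

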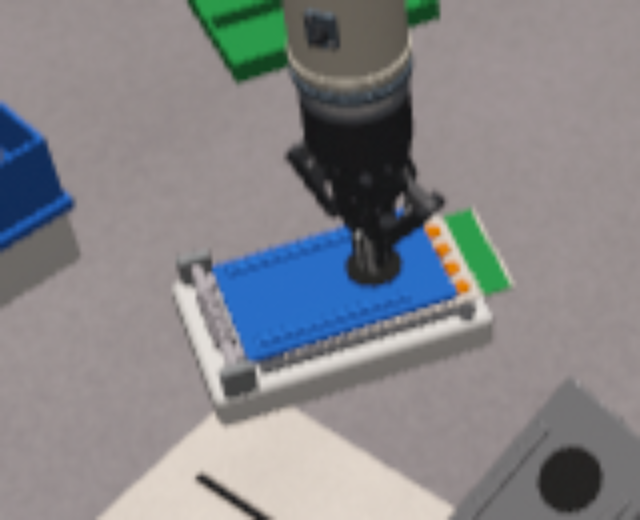

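The plate looks nearly level, with the fingertips on the pad at (372,262). I'll go down the last millimetres onto the stop.

Call:
arm_command(
  targets=[
    [0,0,0.001,0,0,0],
    [0,0,0.001,0,0,0],
    [0,0,0.001,0,0,0],
    [0,0,0.001,0,0,0],
    [0,0,0,0,0,0],
    [0,0,0,0,0,0],
  ],
)

```text
clock: 4.28
eef_pos: [589.9, -160.9, 55.9]
tcp_rot: [3.141, -0.001, -1.198]
contact_force: [-3.7, -3.6, 17.4]
opening: 0.003
```

At the stop: z is 55.9 and the force is 17 N, above the spring's 12 N. Now I'll hold for over two seconds.

Call:
arm_command(
  targets=[
    [0,0,0,0,0,0],
    [0,0,0,0,0,0],
    [0,0,0,0,0,0],
    [0,0,0,0,0,0],
    [0,0,0,0,0,0],
    [0,0,0,0,0,0],
    [0,0,0,0,0,0],
    [0,0,0,0,0,0],
    [0,0,0,0,0,0],
    [0,0,0,0,0,0],
    [0,0,0,0,0,0],
    [0,0,0,0,0,0],
    [0,0,0,0,0,0],
    [0,0,0,0,0,0],
    [0,0,0,0,0,0],
    [0,0,0,0,0,0],
    [0,0,0,0,0,0],
    [0,0,0,0,0,0],
    [0,0,0,0,0,0],
    [0,0,0,0,0,0],
  ],
)

```text
clock: 5.95
eef_pos: [589.8, -161.0, 55.8]
tcp_rot: [3.141, -0.001, -1.198]
contact_force: [-3.9, -3.5, 17.2]
opening: -0.001
```

Call:
arm_command(
  targets=[
    [0,0,0,0,0,0],
    [0,0,0,0,0,0],
    [0,0,0,0,0,0],
    [0,0,0,0,0,0],
    [0,0,0,0,0,0],
    [0,0,0,0,0,0],
    [0,0,0,0,0,0],
    [0,0,0,0,0,0],
    [0,0,0,0,0,0],
    [0,0,0,0,0,0],
    [0,0,0,0,0,0],
    [0,0,0,0,0,0],
  ],
)

```text
clock: 6.95
eef_pos: [589.9, -161.0, 55.8]
tcp_rot: [3.141, -0.001, -1.198]
contact_force: [-2.9, -3.6, 18.0]
opening: -0.001
```

```bash
python3 - <<'E'
from rig import r
from h import *
s=r.sense();print(s["clock"],s["eef_pos"],s["contact_force"])
E
```

```text
6.95 [ 589.85687354 -160.95765983   55.84951885] [-2.9067051  -3.55735173 17.99270584]
```

The plate was held level for 2.7 s. Now I'll release it back along the arc, then rise clear of it.

Call:
arm_command(
  targets=[
    [0,0,-0.006,0,0,0],
    [0.0005,-0.001,-0.006,0,0,0],
    [0.001,-0.001,-0.006,0,0,0],
    [0.001,-0.001,-0.006,0,0,0],
    [0.001,-0.002,-0.006,0,0,0],
    [0.001,-0.002,-0.006,0,0,0],
    [0.0015,-0.002,-0.006,0,0,0],
    [0.002,-0.003,-0.006,0,0,0],
    [0.002,-0.003,-0.006,0,0,0],
    [0.002,-0.003,-0.006,0,0,0],
    [0.002,-0.002,-0.006,0,0,0],
    [0,0,-0.01,0,0,0],
    [0,0,-0.015,0,0,0],
    [0,0,-0.02,0,0,0],
    [0,0,-0.02,0,0,0],
    [0,0,-0.02,0,0,0],
    [0,0,-0.02,0,0,0],
    [0,0,-0.02,0,0,0],
    [0,0,0,0,0,0],
    [0,0,0,0,0,0],
  ],
)

```text
clock: 8.62
eef_pos: [613.8, -166.0, 246.4]
tcp_rot: [-3.14, -0.001, -1.198]
contact_force: [-0.1, -0.5, -0.4]
opening: -0.0
```

```bash
python3 - <<'E'
from rig import r
from h import *
s=r.sense();print(s["clock"],s["eef_pos"],s["contact_force"])
f=r.grab_frame("scene");cv2.imwrite("pics/scene4.png",f["image"])
for p in((275,133),(333,200)):
    c,st,_=blob(f["image"].max(2)<45,p);print(c,st)
E
```

```text
8.6167 [ 613.79731522 -165.98239696  246.42396381] [-0.10725197 -0.49772477 -0.3735537 ]
[274.28301887 133.28301887] [269 128  12  12 106]
[332.11173184 199.51955307] [325 192  15  16 179]
```

View pics/scene4.png

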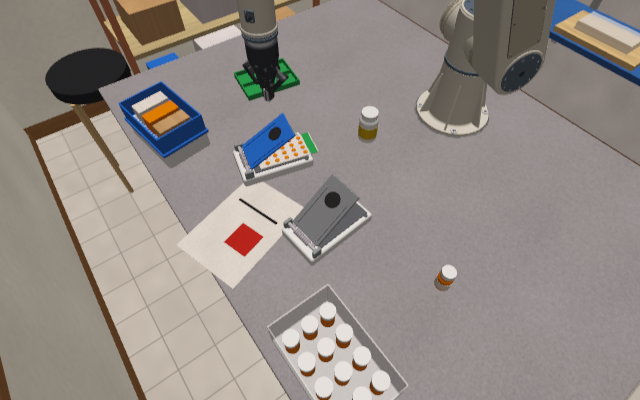

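The blue pad is back at its exact starting pixel (274.3,133.3), the grey pad is at (332.1,199.5), unchanged, and the vial stands at (447,276). The tool is clear of everything.

```bash
python3 -c "
from rig import r
print(r.sign_off())"
```

```text
the job is handed in; nothing more can be done
None
```

I pressed the blue plate down on its pad with the shut fingers until it reached its stop. I held it there for about 2.7 s, let it up along its arc, and handed the job in at about 8.7 s of the 34 s allowed.

- **Level:** the fingertips sat at z = 55.8–55.9 mm during the hold, against the 56 mm given for level. The force was about 17–18 N upward, more than the spring's 12 N, so the plate was on its stop.
- **Blue plate up again:** the pad returned to exactly the same pixel position in the scene camera as before the press.
- **Grey plate and vial:** the grey pad was within 0.05 pixel of its starting place, and the vial stood where it was.
- **Robot clear:** the tool stopped about 125 mm above the pad, with the force reading near zero.

No check failed or disagreed. The joint values themselves can't be read, so the plate angles come from the fingertip height and the camera images. Sign-off gave no verdict.

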